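# Let the visitor in at the hall intercom

## Task

The hall intercom is ringing. With closed fingertips press the round talk key to answer, then push the long door-release key down and hold it for two seconds so the visitor can get in, then press the round talk key again to hang up and take the hand away. Press the keys one at a time; leave the small square keys and the volume slide alone, do not shove or lift the station, and do not move any of the things lying around it.

Things in the scene. Friction and masses are not known exactly. Their poses are not given: they have to be found in the camera images.
- station: White desk intercom, 160 mm deep (x), 240 mm wide (y), 0.9 kg, loose on four rubber feet. Origin: centre of its underside. Its flat top (deck) is 40 mm high at the middle and rises 0.14 rad (8 deg) towards its +x (far side at yaw 0). Far half: display, speaker slots; near half: a row of four grey keys, from left (+y): round talk key, long door-release key, two small square keys.
- talk_top (a point): Centre of the top of the round talk key (34 mm diameter, handset mark), the leftmost (+y) key. In the station's frame at (-41, 78, 42) mm when up. The point moves down with the key.
- release_top (a point): Centre of the top of the long door-release key (62 mm along the station's y by 26 mm, key mark), second from the left. In the station's frame at (-41, 0, 42) mm when up; the edges of this and the talk key are 30 mm apart.
- light_top (a point): Centre of the top of the first small square key (16 by 16 mm, stair light): at (-41, -62, 42) mm in the station's frame, 23 mm beyond the long key's edge. Leave alone.
- privacy_top (a point): Centre of the top of the second small square key (16 by 16 mm, privacy), the rightmost: at (-41, -94, 42) mm in the station's frame. Leave alone.
- volume_top (a point): Top of the small black volume slide (12 by 8 mm, 7 mm above the deck) in a track along the station's y, just beyond the square keys: at (-2, -98 to -58, 47) mm in the station's frame. Leave alone.
- talk_key (a joint): Travel of the round talk key: 0 up, 0.004 m fully down; pressed from 0.0025. All keys stand 8 mm proud of the deck, sink 4 mm square to it (so stay 4 mm proud), start moving at about 1.2 N, bottom at about 4 N and spring back when let go. Pressing straight down works.
- release_key (a joint): Travel of the long door-release key: 0 up, 0.004 m fully down; pressed from 0.0025; same spring as the talk key.
- light_key (a joint): Travel of the first small square key: 0 up, 0.004 m fully down. Stays up.
- privacy_key (a joint): Travel of the second small square key: 0 up, 0.004 m fully down. Stays up.
- cup: Grey ceramic trinket cup, 72 mm across the rim, 58 mm high, open at the top; origin at the centre of its underside. Bystander; stands beside or behind the station.
- tin: Round dark metal shoe-polish tin, 74 mm across, 25 mm high; origin at the centre of its underside. Bystander.
- padlock: Brass padlock lying flat, 73 mm long along its x (steel shackle to +x) by 46 mm, 22 mm high; origin under its middle. Bystander.
- mail_key: Copper mailbox key lying flat, 62 mm along its x, 24 mm across the bow, 4 mm thick; origin under its middle. Bystander in front of the station.
- fob: Green enamel keyring fob, a disc 41 mm across and 6 mm thick with a steel ring to its +x (60 mm overall); origin under the disc's centre. Bystander in front of the station.
- shoehorn: Silver-plated shoehorn lying flat, 168 mm long along its x (from -83 to +86 mm, wide end to +x, 36 mm), 4 to 7 mm high; origin under its middle. Bystander in front of the station.
- glasses_case: Dark brown spectacle case, 62 by 160 (its y) by 40 mm high; origin at the centre of its underside. Bystander behind the station.

How it is judged:
On the way, in this order (a step that is already met when the one before it is completed fails the run):
1. the call is answered: the round talk key is pressed down with the fingers, the long key up (value of joint talk_key above 0.0025 m and value of joint release_key below 0.0012 m and contact force between the fingers and station above 0.5 N), for 0.1 s.
2. the door is released: the long key is held down with the fingers for 1.5 s, the talk key up (value of joint release_key above 0.0025 m and value of joint talk_key below 0.0012 m and contact force between the fingers and station above 0.5 N), for 1.5 s.
3. the call is ended: the round talk key is pressed down again with the fingers, the long key up (all of step 1), for 0.1 s.
At the end, for the whole second after the job is handed in: All four keys are up again (less than 1.2 mm down), the station stands level at rest within 15 mm of where it was, the volume slide is where it was (18 mm), and every bystander is within 20 mm of its starting place (value of joint each of talk_key, release_key, light_key, privacy_key below 0.0012 m and distance of station from where it was at the start of the episode below 0.015 m and angle between station's own z axis and vertical below 0.05 rad and linear speed of station below 0.02 m/s and distance of volume_top from where it was at the start of the episode below 0.018 m and distance of each of cup, tin, padlock, mail_key, fob, shoehorn, glasses_case from where it was at the start of the episode below 0.02 m); the robot touches nothing.
It fails at once if a small square key is pressed (2 mm down or more) (value of joint any of light_key, privacy_key above 0.002 m).
It fails at once if the talk key and the long key are pressed at the same time (value of joint each of talk_key, release_key above 0.0025 m).
It fails at once if the volume slide is moved by more than 18 mm (distance of volume_top from where it was at the start of the episode above 0.018 m).
It fails at once if the station is shoved more than 15 mm, tipped or lifted (distance of station from where it was at the start of the episode above 0.015 m or angle between station's own z axis and vertical above 0.1 rad).
It fails at once if a bystander is lifted, carried or pushed more than 20 mm, or the cup tipped (distance of any of cup, tin, padlock, mail_key, fob, shoehorn, glasses_case from where it was at the start of the episode above 0.02 m or angle between cup's own z axis and vertical above 0.35 rad).
It also fails if it takes over 48 s, if anything falls off the work surface, if the arm or the gripper's body presses on something with over 40 N, if the wrist force passes 120 N, or if a joint passes its speed limit or range.

## Robot

A 6-joint arm with a two-finger parallel gripper is mounted at the origin on the work surface. World frame = base frame: x ahead of the robot, y to its left, z up, the work surface at z = 0. Lengths are in m, angles in rad, forces in N, time in s.
With the tool pointing down it reaches from about 0.35 to 0.975 m from the base axis. Payload 4.9 kg.
Tool frame: the origin (TCP) lies at the very end of the fingers, on their centre line; the grasp point (between the pads) lies 19 mm behind it; z points along the fingers, y is the line along which they close (so a half turn about z gives the same grasp; the last joint's range is limited). The gripper opens to 85 mm and grips with 20 to 120 N. Pads are 22 mm wide; open, the fingers measure 114 mm over their backs; the gripper's body (76 mm by 85 mm) begins 54 mm behind the grasp point. The pads swing forward as they close: fully open they stand 13 mm farther back than shut.
Start: joints at [1.223, 0.053, 1.613, -0, 1.476, -0.119], TCP at [0.142, 0.609, 0.231] pointing down, gripper open.
Joint ranges: [-3.01, 3.01], [-1.01, 2.22], [0.06, 2.58], [-1.02, 4.17], [0.09, 2.62], [-3.14, 3.14]. Speed limits (rad/s): [2.57, 2.57, 3.14, 3.14, 3.14, 3.14].

## Interface

Orientations are given as a rotation vector (axis times angle).
In Python, from station import get_obs, get_image, get_calibration, finish_job gives the robot as it stands.
- The arm moves only by the tool servo_tool, never from a script. Its argument "increments" is a list of rows, each a list of 5 numbers: the opening, from 0 (shut) to 1 (fully open), then the shift along the tool's x, y, z in mm, then the turn about the tool's z in degrees. In form: [[jaw, tx, ty, tz, spin], ...]. A call has 1 to 12 rows; each row shifts and turns the commanded pose from where the row before left it, along the tool's axes as they then stand; what a row does not reach is not made up. A row lasts 1/8 s, in which the tool goes at most 62.5 mm and 10.7 degrees, less where a joint would pass 70% of its speed; a pose out of reach is approached as far as the arm can. A call is refused whole if a number of a shift passes 62.5 or a number of a turn 10.7, either way. A call with a gripper value outside its range is refused whole. The fingers move at their own pace and stop on an object; "force" is the grip in N (left out, the last holds). Time passes only in rows, so rows that do not move let the fingers close. It gives the time, the measured TCP pose, the force, the opening and the grip force at its end, in the units of the state.
- get_obs(): the state, without advancing time (a new reading comes with each control period).
- get_image(name): name is "scene" or "top"; returns the picture (420x560x3 uint8, red, green, blue); there is no depth.
- get_calibration(name): a dict with "fx", "fy", "cx", "cy" (pixels), "R" (3x3) and "t" (3): a world point X has camera coordinates R X + t. Camera axes: x right, y down, z forward; pixel columns grow to the right and rows downward; lengths in m; the calibration is good to about 2 mm. A picture is of the moment at which its call begins. get_calibration takes no time and is no camera call.
- finish_job(): hands the job in; it is judged then, once.
The state is a dict: "t": time; "q": joint angles; "dq": joint speeds; "effort": joint torques, N m; "tool_pos": TCP position; "tool_rot": TCP orientation; "contact_force": force on the tool from outside, world axes, zero at the start; "wrist_torque": the same for the moment, N m; "opening": finger opening in m; "grip_force": force on a finger pad.
Only numpy, scipy, OpenCV 4.12 (cv2) and the standard library are available. Lean on these libraries where they do the work, as an engineer would, in place of code of your own. Each camera call takes 0.05 s, during which the arm holds its last target. There are 200 camera calls.

## Working session

There is one attempt and no reset: what is moved stays moved. The work goes in short steps, Python scripts to look and compute and a tool call to move; the robot and the scene stay as the last step left them, time stands still between calls to the robot, and variables do not carry over. Pictures are saved under pics/ and viewed, at most 10 in all, crops included, and the job is handed in when it is done.

Besides the shell and the picture viewer there is one more tool, called by a JSON object that holds its "method" and its "body". servo_tool: Moves the arm, as the interface text tells. Its arguments: {"type":"object","properties":{"increments":{"type":"array"},"force":{"type":"number"}},"required":["increments"]}

```bash
mkdir -p pics
python3 - <<'E'
from station import *
import cv2
for n in("top","scene"):
    im=get_image(n); cv2.imwrite(f"pics/{n}0.png",im[:,:,::-1]); c=get_calibration(n); print(n,c)
o=get_obs(); print(o["t"],o["tool_pos"],o["tool_rot"],o["opening"])
E
```

```text
top {'fx': 413.9680067522621, 'fy': 413.9680067522621, 'cx': 290.3390141817041, 'cy': 208.10256881778432, 'R': array([[-0.02195939, -0.99944322,  0.0251203 ],
       [-0.99836095,  0.0205935 , -0.05339782],
       [ 0.05285078, -0.02625171, -0.9982573 ]]), 't': array([0.04608667, 0.5756604 , 0.72879981])}
scene {'fx': 457.5684521023386, 'fy': 457.5684521023386, 'cx': 287.95123920350056, 'cy': 207.0083404212737, 'R': array([[ 0.35137211,  0.93620002,  0.00819563],
       [ 0.80163551, -0.29632252, -0.51920465],
       [-0.48365085,  0.18900394, -0.85461065]]), 't': array([-0.244408  , -0.43568235,  1.32536854])}
0.1 [0.14155995 0.60817217 0.23015669] [-3.58581059e-01 -3.12060084e+00  2.88749606e-03] 0.08528128580656104
```

View pics/top0.png

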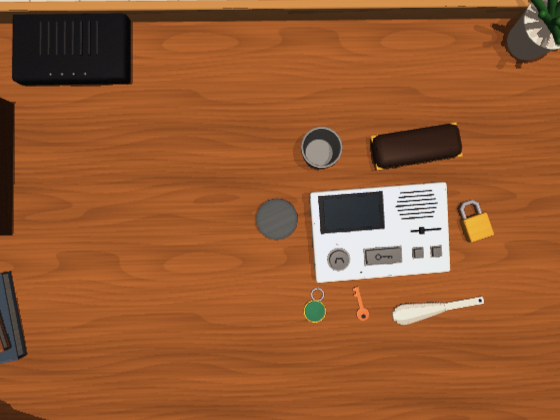

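View pics/scene0.png

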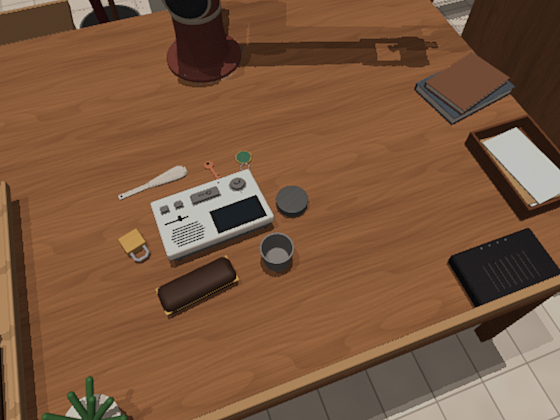

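The top view shows the white station with the talk key at about (339,260), the long key at (383,256) and the squares at (418,253) and (436,251). The fob, mail key and shoehorn lie in front of it (rows 290–320). In the scene view the talk key is at about (238,184) and the long key at (205,195).

```bash
cat > h.py <<'E'
import numpy as np,cv2
from station import *
def ray(n,u,v):
    c=get_calibration(n);R,t=np.array(c["R"]),np.array(c["t"])
    return -R.T@t, R.T@np.array([(u-c["cx"])/c["fx"],(v-c["cy"])/c["fy"],1])
def onz(n,u,v,z):
    o,d=ray(n,u,v);return o+d*(z-o[2])/d[2]
def tri(a,b):
    (o1,d1),(o2,d2)=ray("top",*a),ray("scene",*b)
    s=np.linalg.lstsq(np.c_[d1,-d2],o2-o1,rcond=None)[0]
    p,q=o1+s[0]*d1,o2+s[1]*d2
    return (p+q)/2,np.linalg.norm(p-q)
def keys(n,white_seed):
    im=cv2.imread(f"pics/{n}0.png");hsv=cv2.cvtColor(im,cv2.COLOR_BGR2HSV)
    w=((hsv[...,2]>150)&(hsv[...,1]<60)).astype(np.uint8)
    k,lab,st,_=cv2.connectedComponentsWithStats(w);l=lab[white_seed[1],white_seed[0]]
    c=max(cv2.findContours((lab==l).astype(np.uint8),0,2)[0],key=cv2.contourArea)
    m=np.zeros_like(w);cv2.drawContours(m,[cv2.convexHull(c)],-1,1,-1)
    g=(m>0)&(hsv[...,2]<150)
    k,lab,st,ce=cv2.connectedComponentsWithStats(g.astype(np.uint8),connectivity=4)
    print(n,cv2.minAreaRect(c))
    return [(ce[i].round(1).tolist(),st[i].tolist()) for i in range(1,k) if st[i,4]>40]
E
python3 - <<'E'
from h import *
for n,s in(("top",(360,270)),("scene",(222,192))):
    for k in keys(n,s): print(k, onz(n,*k[0],.042).round(4))
E
```

```text
top ((380.76812744140625, 231.93218994140625), (90.67681884765625, 137.2224884033203), 85.53284454345703)
([351.1, 212.0], [318, 191, 67, 43, 2434]) [ 0.5661 -0.0708  0.042 ]
([416.5, 195.6], [399, 194, 35, 4, 41]) [ 0.5924 -0.1863  0.042 ]
([416.4, 199.9], [397, 198, 39, 4, 42]) [ 0.5849 -0.1859  0.042 ]
([424.2, 229.7], [411, 227, 30, 7, 89]) [ 0.5326 -0.1976  0.042 ]
([435.7, 251.0], [430, 245, 12, 12, 116]) [ 0.4953 -0.2162  0.042 ]
([382.7, 255.3], [364, 246, 38, 19, 598]) [ 0.49   -0.1234  0.042 ]
([417.2, 252.1], [412, 247, 11, 11, 114]) [ 0.4942 -0.1838  0.042 ]
([338.2, 259.1], [327, 249, 22, 21, 339]) [ 0.4853 -0.0461  0.042 ]
scene ((211.07240295410156, 210.4027099609375), (56.77357864379883, 113.54715728759766), 70.34617614746094)
([237.1, 184.1], [229, 178, 17, 13, 179]) [ 0.4883 -0.0465  0.042 ]
([204.5, 195.4], [190, 186, 31, 20, 326]) [ 0.4922 -0.1243  0.042 ]
([237.3, 213.6], [209, 195, 58, 39, 1235]) [ 0.5631 -0.0694  0.042 ]
([178.3, 204.5], [174, 200, 10, 10, 70]) [ 0.4954 -0.185   0.042 ]
([164.2, 209.6], [160, 205, 10, 10, 71]) [ 0.4975 -0.2172  0.042 ]
([177.3, 219.4], [165, 215, 24, 10, 54]) [ 0.5319 -0.196   0.042 ]
```

{"method": "servo_tool", "body": {"increments": [[0,-32,-37,0,0],[0,-32,-37,0,0],[0,-32,-37,0,0],[0,-32,-37,0,0],[0,-32,-37,0,0],[0,-32,-37,0,0],[0,-32,-37,0,0],[0,-32,-37,0,0],[0,-32,-37,0,0],[0,-32,-37,0,0],[0,-32,-37,0,0],[0,-32,-37,0,0]], "force": 30}}

```text
t: 1.6
tool_pos: [0.4153, 0.0876, 0.231]
tool_rot: [-0.359, -3.121, -0.0]
contact_force: [0.7, 0.1, -0.5]
opening: -0.0001
grip_force: 0.0
```

{"method": "servo_tool", "body": {"increments": [[0,-32,-37,20,0],[0,-32,-37,20,0],[0,-5,-41,20,0],[0,0,0,20,-8],[0,0,0,20,-8],[0,0,0,0,0],[0,0,0,0,0]]}}

```text
t: 2.48
tool_pos: [0.4564, -0.0385, 0.1319]
tool_rot: [-0.076, 3.14, -0.0]
contact_force: [0.0, 0.5, 1.0]
opening: 0.0001
grip_force: 0.0
```

```bash
cat > d.py <<'E'
from h import *
from scipy.spatial.transform import Rotation as Ro
o=get_obs();p=np.array(o["tool_pos"]);R=Ro.from_rotvec(o["tool_rot"]).as_matrix()
print(o["t"],p.round(4),o["opening"],np.array(o["contact_force"]).round(2));print(R.round(3))
for n,T in(("talk",(.487,-.0463,.042)),("rel",(.491,-.1238,.042))): print(n,(R.T@(np.array(T)-p)*1000).round(1))
E
python3 d.py
```

```text
2.475 [ 0.4564 -0.0385  0.1319] 0.00010653595028207221 [0.05 0.46 1.  ]
[[-0.999 -0.049  0.001]
 [-0.049  0.999 -0.   ]
 [-0.001 -0.    -1.   ]]
talk [-30.1  -9.3  89.9]
rel [-30.3 -86.9  89.9]
```

{"method": "servo_tool", "body": {"increments": [[0,-15,-5,15,0],[0,-15,-4,20,0],[0,0,0,20,0],[0,0,0,20,0],[0,0,0,0,0],[0,0,0,0,0]]}}

```text
t: 3.22
tool_pos: [0.4876, -0.0461, 0.0578]
tool_rot: [-0.079, 3.138, -0.001]
contact_force: [-0.5, -0.6, 0.6]
opening: 0.0
grip_force: 0.0
```

```bash
python3 d.py
python3 - <<'E'
from station import *
import cv2
a=get_image("top")[170:340,240:500,::-1];b=get_image("scene")[120:290,110:370,::-1]
cv2.imwrite("pics/c1.png",cv2.resize(cv2.vconcat([a,b]),None,fx=1.7,fy=1.7))
E
```

```text
3.225 [ 0.4876 -0.0461  0.0578] 3.7548030559018024e-05 [-0.55 -0.64  0.56]
[[-0.999 -0.05   0.002]
 [-0.05   0.999 -0.001]
 [-0.002 -0.001 -1.   ]]
talk [ 0.7 -0.2 15.8]
rel [  0.5 -77.8  15.9]
```

View pics/c1.png

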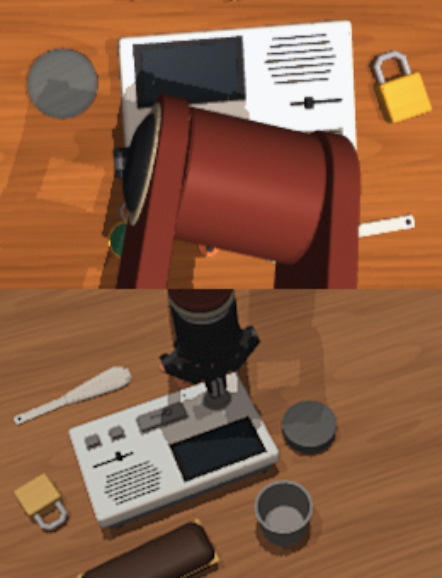

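The top view is blocked by the arm. The scene view shows the closed fingertips just above the talk key, at about (217,395) in the crop, clear of everything else.

{"method": "servo_tool", "body": {"increments": [[0,0,0,7,0],[0,0,0,5,0],[0,0,0,1,0],[0,0,0,1,0],[0,0,0,1,0],[0,0,0,0,0],[0,0,0,0,0]]}}

```text
t: 4.2
tool_pos: [0.4866, -0.0459, 0.0414]
tool_rot: [0.079, -3.141, -0.0]
contact_force: [-2.0, -0.1, 3.1]
opening: -0.0
grip_force: 1.3
```

{"method": "servo_tool", "body": {"increments": [[0,0,0,1,0],[0,0,0,1,0],[0,0,0,0,0],[0,0,0,0,0]]}}

```text
t: 4.7
tool_pos: [0.4868, -0.0459, 0.0396]
tool_rot: [-0.079, 3.14, 0.0]
contact_force: [-2.3, 1.3, 5.0]
opening: -0.0003
grip_force: 2.6
```

{"method": "servo_tool", "body": {"increments": [[0,0,0,1,0],[0,0,0,0.5,0],[0,0,0,0,0],[0,0,0,0,0]]}}

```text
t: 5.2
tool_pos: [0.4869, -0.0459, 0.0393]
tool_rot: [0.08, -3.14, -0.0]
contact_force: [-6.0, 0.8, 13.9]
opening: -0.0002
grip_force: 6.8
```

Bottomed at z ≈ 39.4 mm with 14 N, so the talk key is pressed. Next is the long key.

{"method": "servo_tool", "body": {"increments": [[0,0,0,-6,0],[0,0,0,-12.5,0],[0,0,-26,0,0],[0,0,-26,0,0],[0,0,-26,0,0],[0,0,0,0,0],[0,0,0,0,0]]}}

```text
t: 6.08
tool_pos: [0.4904, -0.1235, 0.0563]
tool_rot: [0.079, -3.141, -0.001]
contact_force: [-0.7, 0.6, 0.9]
opening: -0.0002
grip_force: 0.0
```

```bash
python3 d.py
python3 - <<'E'
from station import *
import cv2
b=get_image("scene")[120:290,110:370,::-1]
cv2.imwrite("pics/c2.png",cv2.resize(b,None,fx=2.5,fy=2.5))
E
```

```text
6.075 [ 0.4904 -0.1235  0.0563] -0.00016353048580615694 [-0.71  0.6   0.94]
[[-0.999 -0.05  -0.   ]
 [-0.05   0.999  0.   ]
 [ 0.     0.    -1.   ]]
talk [-0.5 77.2 14.3]
rel [-0.6 -0.4 14.3]
```

View pics/c2.png

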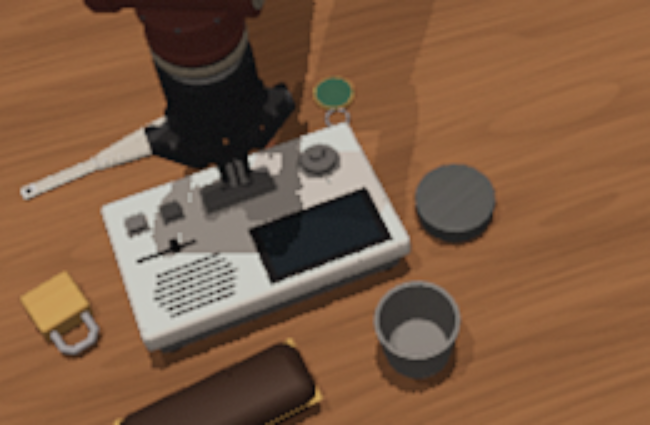

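The fingertips, at about (235,175) in the crop, stand over the long key. The talk key at (320,158) is up and the station has not moved.

{"method": "servo_tool", "body": {"increments": [[0,0,0,7,0],[0,0,0,6,0],[0,0,0,2,0],[0,0,0,1.5,0],[0,0,0,1,0],[0,0,0,0,0],[0,0,0,0,0]]}}

```text
t: 7.0
tool_pos: [0.4907, -0.1235, 0.0395]
tool_rot: [-0.079, 3.14, 0.002]
contact_force: [-1.3, 2.9, 6.5]
opening: 0.0
grip_force: 3.2
```

{"method": "servo_tool", "body": {"increments": [[0,0,0,0.5,0],[0,0,0,0,0],[0,0,0,0,0],[0,0,0,0,0],[0,0,0,0,0],[0,0,0,0,0],[0,0,0,0,0],[0,0,0,0,0],[0,0,0,0,0],[0,0,0,0,0],[0,0,0,0,0],[0,0,0,0,0]]}}

```text
t: 8.5
tool_pos: [0.4908, -0.1235, 0.0394]
tool_rot: [0.079, -3.141, -0.002]
contact_force: [-2.9, 4.5, 8.8]
opening: 0.0001
grip_force: 4.5
```

{"method": "servo_tool", "body": {"increments": [[0,0,0,0,0],[0,0,0,0,0],[0,0,0,0,0],[0,0,0,0,0],[0,0,0,0,0],[0,0,0,0,0]]}}

```text
t: 9.25
tool_pos: [0.4908, -0.1235, 0.0394]
tool_rot: [-0.079, 3.141, 0.002]
contact_force: [-3.1, 4.2, 8.3]
opening: 0.0
grip_force: 4.5
```

Held down for more than 2 s. I'll lift and go back to the talk key.

{"method": "servo_tool", "body": {"increments": [[0,0,0,-6,0],[0,0,0,-12,0],[0,0,26,0,0],[0,0,26,0,0],[0,0,26,0,0],[0,0,0,0,0],[0,0,0,0,0]]}}

```text
t: 10.12
tool_pos: [0.4868, -0.0465, 0.0566]
tool_rot: [-0.079, 3.14, -0.001]
contact_force: [0.1, -0.0, 0.3]
opening: -0.0
grip_force: 0.0
```

{"method": "servo_tool", "body": {"increments": [[0,0,0,7,0],[0,0,0,6,0],[0,0,0,2,0],[0,0,0,1.5,0],[0,0,0,1,0],[0,0,0,0.5,0],[0,0,0,0,0],[0,0,0,0,0]]}}

```text
t: 11.12
tool_pos: [0.4869, -0.0465, 0.0394]
tool_rot: [-0.08, 3.141, -0.002]
contact_force: [-3.1, -0.7, 8.7]
opening: -0.0001
grip_force: 4.4
```

Bottomed again at the same height, so the call is ended. I'll take the hand away.

{"method": "servo_tool", "body": {"increments": [[0,0,0,-6,0],[0,0,0,-20,0],[0,0,0,-40,0],[0,0,0,-50,0],[0,0,0,-50,0],[0,20,45,0,0],[0,20,45,0,0],[0,20,45,0,0],[0,20,45,0,0],[0,0,45,0,0],[0,0,0,0,0],[0,0,0,0,0]]}}

```text
t: 12.62
tool_pos: [0.395, 0.1746, 0.2039]
tool_rot: [0.08, -3.14, 0.0]
contact_force: [-0.3, 0.2, -0.1]
opening: 0.0001
grip_force: 0.0
```

Run:
```python
from h import *
b=get_image("top");cv2.imwrite("pics/top1.png",b[:,:,::-1])
a=cv2.imread("pics/top0.png");print(get_obs()["contact_force"])
cv2.imwrite("pics/d.png",cv2.resize(cv2.hconcat([a[120:340,240:500],b[120:340,240:500,::-1]]),None,fx=1.5,fy=1.5))
```

```text
[ 0.46210733 -0.24575623  0.12867448]
```

View pics/d.png

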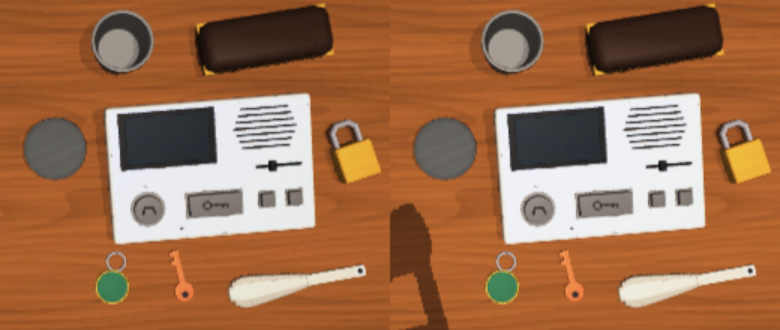

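Side by side, the before and after views match: the station, slide and all bystanders are where they were (talk key at (148,208) before and (538,208) after, which is the 390 px panel offset), and the hand is clear.

```bash
python3 -c "from station import *; print(finish_job())"
```

```text
the job is handed in; nothing more can be done
None
```

I answered the call, held the door-release key down for over two seconds, hung up and took the hand away; the final picture shows nothing disturbed, and I handed the job in at about 13 s, with no verdict returned.

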